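Stand a test print beside the colour standard and light it

TASK

Slide the large test board up out of its slot in the drying rack and stand it gently on the sliding ledge of the viewing stand, same end up and print to the front, flat against the backrest and close beside the colour standard that is clipped there, with no more than about a centimetre between the two. Turn the lamp's rotary switch from off fully to on, so that they can be compared. Leave the small boards in the rack and everything else where it is.

Things in the scene. Friction and masses are not known exactly. Their poses are not given: they have to be found in the camera images.
- board: The large test board to move: white PVC, 8 mm thick, 102 mm wide, 152 mm long, about 0.12 kg, orange patch on its front. Origin: middle of its lower edge, mid-thickness; z up along the board, y along its width, x out of the printed face. In the rack it leans 25 degrees, top towards the rack's -x side. It may stand in any of the three slots.
- rack: Fixed drying rack. Origin: centre of its underside; x across the slots, y along them. Slot floors: 20 mm above the bench, at x = -56, 0, +56 mm. Each slot leans 25 degrees from vertical towards -x: a channel 11 mm wide (3 mm play), 60 mm deep along the slope, closed at its ends by side plates 70 mm high, 116 mm apart. Boards slide out along the slope; above it they stand free.
- small1: A small test board in another slot of the rack: the same material and thickness, 76 mm wide, 120 mm long; origin and axes as for the large board. To stay.
- small2: The other small test board in the rack, the same as the first. To stay.
- backrest: Leaning grey backrest of the fixed viewing stand: front face leans 30 degrees from vertical, its top towards -x. Origin on the front face, mid-width; x out of the face, y along its width, z up the slope. 6 mm thick. Face: y -117 to +117 mm, z -22 to +100 mm. The y > 0 half carries the standard, the y < 0 half is free. A board on the ledge stands well above its top edge.
- standard (a point): The colour standard clipped on the y > 0 half of the backrest: a fixed board of the same size and look as the large one. This point is the middle of its lower edge, mid-thickness; axes as the backrest's. Its edge next to the free half lies at y = 0 of the backrest; it spans z = 12 to 164 mm.
- ledge_low (a point): Point on the backrest's face, z = 0, y = -61 mm; axes as the backrest's. The ledge (116 mm wide about this point, 30 mm deep, soft rubber top that gives 3 mm at 15 N, 8 mm high front lip 27 mm from the face) slides along z and is clamped at a height that is NOT reported: its top lies 0 to 30 mm above this point. The board's lower edge rests on it, its back on the face.
- switch (a joint): The lamp's rotary switch: 0 = off, 1.57 (90 degrees clockwise seen from above) = on, end stops at both. A sprung detent pulls it to the nearer of the two from about the middle of its travel; turning it takes about 0.1 N m at most.
- switch_grip (a point): On the switch's vertical axis at grip height, 96 mm above the bench. Black bar handle 54 mm long, 14 mm wide, from 25 mm below to 12 mm above this point (38 mm disc under it), lying along this point's y and turning with it; z up. It sits on a grey box 84 mm square, 62 mm high. The lamp's post (18 mm, 0.59 m high) stands 235 mm off, beyond and to the right; its head hangs 0.57 m up.
- jar: Closed ink jar, 60 mm across, 68 mm high; origin under its centre. To stay.
- spatula: Ink spatula, 210 mm long, lying on the bench. To stay.
- bottle1: White pigment bottle, 84 mm across, 205 mm high; origin under its centre. To stay.
- bottle2: Amber pigment bottle, 84 mm across, 205 mm high; origin under its centre. To stay.
- squeegee: Wooden hand squeegee, 220 mm long, lying on the bench. To stay.
- cup: Empty white plastic cup, 72 mm across, 85 mm high; origin under its centre. To stay.

How it is judged:
By the outcome, as a careful person would: the job done as asked, in the order asked, and still so for the second after the job is handed in, with the robot touching nothing.
It also fails if it takes over 72 s, if anything falls off the work surface, if the arm or the gripper's body presses on something with over 40 N, if the wrist force passes 120 N, or if a joint passes its speed limit or range.

ROBOT

A 6-joint arm with a two-finger parallel gripper is mounted at the origin on the work surface. World frame = base frame: x ahead of the robot, y to its left, z up, the work surface at z = 0. Lengths are in m, angles in rad, forces in N, time in s.
With the tool pointing down it reaches from about 0.35 to 0.975 m from the base axis. Payload 4.9 kg.
Tool frame: the origin (TCP) lies at the very end of the fingers, on their centre line; the grasp point (between the pads) lies 19 mm behind it; z points along the fingers, y is the line along which they close (so a half turn about z gives the same grasp; the last joint's range is limited). The gripper opens to 85 mm and grips with 20 to 120 N. Pads are 22 mm wide; open, the fingers measure 114 mm over their backs; the gripper's body (76 mm by 85 mm) begins 54 mm behind the grasp point. The pads swing forward as they close: fully open they stand 13 mm farther back than shut.
Start: joints at [-1.362, 0.053, 1.613, -0, 1.476, -0.119], TCP at [0.201, -0.592, 0.231] pointing down, gripper open.
Joint ranges: [-3.01, 3.01], [-1.01, 2.22], [0.06, 2.58], [-1.02, 4.17], [0.09, 2.62], [-3.14, 3.14]. Speed limits (rad/s): [2.57, 2.57, 3.14, 3.14, 3.14, 3.14].

INTERFACE

Orientations are given as a rotation vector (axis times angle).
In Python, from station import * gives the robot as it stands.
- The arm moves only by the shell command python3 -m crank 'ROWS' [OPENING] [FORCE]. ROWS is JSON, a list of rows, each an object with "offset": the shift along the tool's x, y, z in m, a list of three; "twist": the turn, a rotation vector about the tool's x, y, z in degrees, a list of three. In form: [{"offset": [x, y, z], "twist": [rx, ry, rz]}, ...]. A call has 1 to 20 rows; each row is the pose to reach, as a shift and turn from the pose commanded when the call began, along the tool's axes at that moment; what a row does not reach only later rows make up. A row lasts 1/8 s, in which the tool goes at most 62.5 mm and 10.7 degrees, less where a joint would pass 70% of its speed; a pose out of reach is approached as far as the arm can. A call with a gripper value outside its range is refused whole. OPENING is the opening, from 0 (shut) to 1 (fully open), set as the call begins (- or left out, the last holds). The fingers move at their own pace and stop on an object; FORCE is the grip in N (left out, the last holds). Time passes only in rows, so rows that repeat a pose let the fingers close. It gives the time, the measured TCP pose, the force, the opening and the grip force at its end, in the units of the state.
- get_obs(): the state, without advancing time (a new reading comes with each control period).
- get_image(name): name is "scene" or "top"; returns the picture (480x640x3 uint8, red, green, blue); there is no depth.
- get_calibration(name): a dict with "intrinsics" (3x3 intrinsics, pixels), "k1" (the pictures are not rectified: a ray, as slopes to the right and down, at radius r is drawn at 1 + k1 r^2 times it, then the intrinsics apply), "world_from_camera" (4x4, takes a point from camera to world coordinates). Camera axes: x right, y up, looking along -z (the intrinsics and any distortion apply to the point x, -y, -z); pixel columns grow to the right and rows downward; lengths in m; the calibration is good to about 2 mm. A picture is of the moment at which its call begins. get_calibration takes no time and is no camera call.
- finish_job(): hands the job in; it is judged then, once.
Trained networks look in the newest picture that a camera, given by its name, has taken for a name from the list of things; names that differ only in an ending like _2 or _b are one class to them, and where a whole thing is asked for, a point or a joint stands for the part that bears it (a point fixed in the world has none). Each returns a list of dicts, best first, with "confidence" (0 to 1); they miss things now and then, are a little off and sometimes report something else, mostly with a low value. They report only what shows in the picture. A call takes as long as a camera call.
- cut_out(query, camera): "region" (480x640 bool, what is visible of it) and "rect" ([centre column, centre row, width, height] in pixels, round what is visible of it).
The state is a dict: "t": time; "q": joint angles; "dq": joint speeds; "effort": joint torques, N m; "tool_pos": TCP position; "tool_rot": TCP orientation; "contact_force": force on the tool from outside, world axes, zero at the start; "wrist_torque": the same for the moment, N m; "opening": finger opening in m; "grip_force": force on a finger pad.
Only numpy, scipy, OpenCV 4.12 (cv2) and the standard library are available. Lean on these libraries where they do the work, as an engineer would, in place of code of your own. Each camera call takes 0.05 s, during which the arm holds its last target. There are 200 camera calls.

## Working session

There is one attempt and no reset: what is moved stays moved. The work goes in short steps, Python scripts to look and compute and a shell command to move; the robot and the scene stay as the last step left them, time stands still between calls to the robot, and variables do not carry over. Pictures are saved under pics/ and viewed, at most 10 in all, crops included, and the job is handed in when it is done.

```bash
ls; mkdir -p pics
python3 - <<'E'
from station import *
import cv2,numpy as np
for n in ("scene","top"):
    im=get_image(n); cv2.imwrite(f"pics/{n}0.png",im[:,:,::-1])
    c=get_calibration(n); print(n,np.round(c["intrinsics"],1).tolist(),c["k1"],np.round(c["world_from_camera"],3).tolist())
    for q in ("board","rack","small1","backrest","standard","ledge_low","switch","jar","bottle1","bottle2","cup"):
        r=cut_out(q,n); print(q,[(round(d["confidence"],2),np.round(d["rect"]).tolist()) for d in r[:3]])
print(get_obs())
E
```

```text
pics
scene [[486.2, 0.0, 302.5], [0.0, 486.2, 236.2], [0.0, 0.0, 1.0]] -0.044146611980209305 [[-0.672, -0.534, 0.514, 1.226], [0.741, -0.484, 0.466, 0.656], [-0.0, 0.694, 0.72, 1.019], [0.0, 0.0, 0.0, 1.0]]
board [(0.65, [399.0, 253.0, 48.0, 48.0]), (0.23, [395.0, 275.0, 32.0, 30.0])]
rack [(0.72, [197.0, 162.0, 13.0, 16.0]), (0.57, [380.0, 305.0, 82.0, 91.0])]
small1 [(0.7, [394.0, 275.0, 32.0, 31.0]), (0.68, [382.0, 290.0, 36.0, 33.0])]
backrest [(0.63, [244.0, 232.0, 82.0, 74.0])]
standard [(0.89, [241.0, 233.0, 80.0, 76.0])]
ledge_low [(0.8, [245.0, 231.0, 81.0, 73.0]), (0.36, [475.0, 297.0, 46.0, 72.0])]
switch [(0.58, [199.0, 158.0, 17.0, 15.0])]
jar [(0.66, [336.0, 226.0, 21.0, 29.0])]
bottle1 [(0.83, [473.0, 297.0, 48.0, 72.0]), (0.78, [273.0, 303.0, 36.0, 69.0])]
bottle2 [(0.83, [473.0, 297.0, 48.0, 72.0]), (0.78, [273.0, 303.0, 36.0, 69.0])]
cup [(0.7, [421.0, 354.0, 36.0, 50.0]), (0.53, [312.0, 199.0, 62.0, 29.0])]
top [[522.7, 0.0, 331.6], [0.0, 522.7, 245.3], [0.0, 0.0, 1.0]] -0.12575452731932166 [[-0.022, 0.98, -0.196, 0.33], [-1.0, -0.02, 0.01, 0.059], [0.006, 0.196, 0
[... 818 characters left out ...]
25.0, 295.0, 49.0, 24.0])]
{'t': 1.2, 'q': array([-1.36198338e+00,  5.27300531e-02,  1.61288676e+00, -8.81173427e-06,
        1.47601786e+00, -1.19013712e-01]), 'dq': array([ 0.00069624,  0.00087371, -0.00101066, -0.00037478,  0.00017682,
        0.00084924]), 'effort': array([ 6.65849548e-04, -3.93678546e+01, -3.70460701e+01,  2.93227288e-05,
        3.82727030e-04,  8.43136036e-06]), 'tool_pos': array([ 0.20122744, -0.59170038,  0.23129284]), 'tool_rot': array([-3.09944233e+00, -5.12640617e-01,  1.67273988e-05]), 'contact_force': array([ 0.20200242, -0.05859523,  0.31544129]), 'wrist_torque': array([ 0.00438859,  0.0139407 , -0.01959127]), 'grip_force': 0.0, 'opening': 0.08556043309484859}
```

View pics/scene0.png

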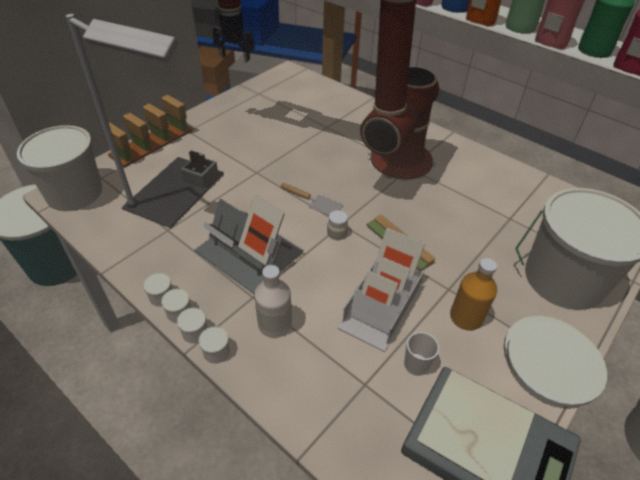

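View pics/top0.png

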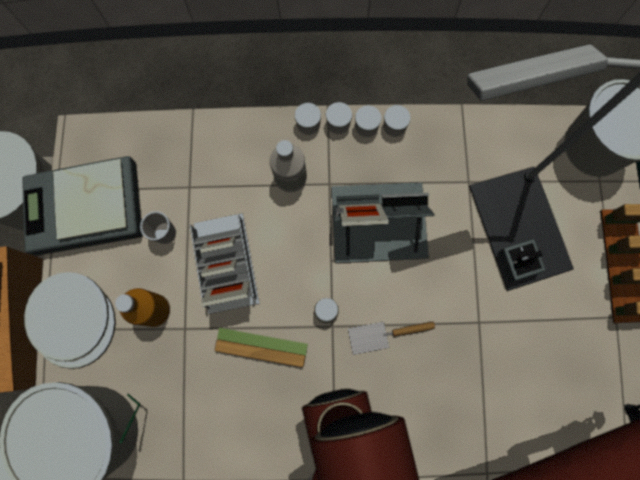

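The scene camera faces the robot. The large board stands in the slot nearest the robot, with its print towards +x. The stand is at top (385,210) with the free half on the right, and the switch is at top (525,260). I'll zoom in for corners.

Run:
```python
import cv2,numpy as np
def crop(n,x0,y0,w,h,s):
    im=cv2.imread(f"pics/{n}0.png")[y0:y0+h,x0:x0+w]
    im=cv2.resize(im,None,fx=s,fy=s,interpolation=cv2.INTER_CUBIC)
    im=np.clip(255*(im/255.)**0.6,0,255).astype(np.uint8)
    for k in range(0,w,10):
        cv2.line(im,(k*s,0),(k*s,4 if (x0+k)%50 else 10),(0,255,255),1)
        if (x0+k)%20==0: cv2.putText(im,str(x0+k),(k*s,18),0,.33,(0,255,255),1)
    for k in range(0,h,10):
        cv2.line(im,(0,k*s),(5,k*s),(0,255,255),1)
        if (y0+k)%20==0: cv2.putText(im,str(y0+k),(6,k*s+4),0,.33,(0,255,255),1)
    return im
A=np.hstack([crop("scene",330,220,100,140,4),crop("top",180,200,100,140,4)])
B=np.hstack([crop("scene",190,180,130,120,3),crop("top",320,170,130,120,3)])
C=np.hstack([crop("scene",165,130,60,60,6),crop("top",495,230,60,60,6)])
def pad(i): return cv2.copyMakeBorder(i,0,0,0,800-i.shape[1],cv2.BORDER_CONSTANT)
cv2.imwrite("pics/c1.png",A); 
cv2.imwrite("pics/c2.png",B)
cv2.imwrite("pics/c3.png",C)
```

```text
(no output)
```

View pics/c1.png

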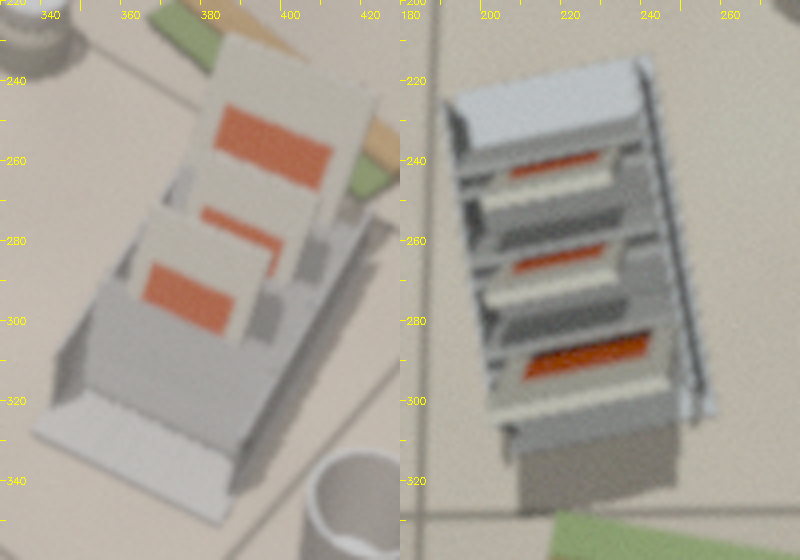

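View pics/c2.png

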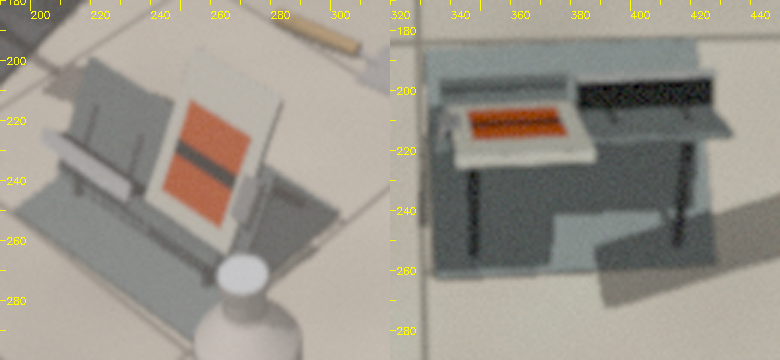

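View pics/c3.png

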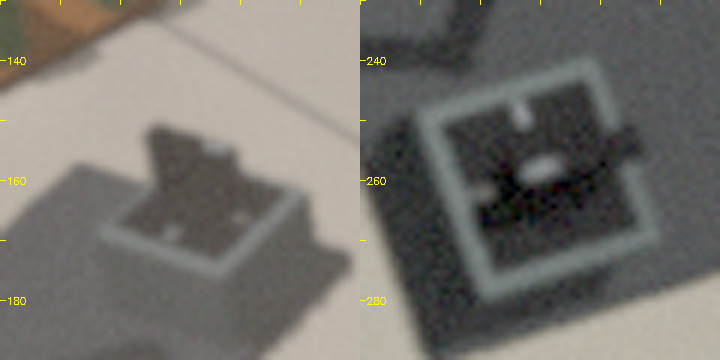

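The crops show these features:
- **Board:** its top-edge strip runs from top (203.5,304.5) to (246.8,295.5).
- **Standard:** its corners are in scene at (256,196), (284,213), (239,247) and (265,265).
- **Lip:** it spans scene (205,222) to (234,241).
- **Switch:** the box-top corners are in top near (504,248), (535,240), (545,269) and (516,280). The handle lies left-right, pointing at the red tick.

Next I fit the poses.

```bash
cat > h.py <<'E'
from station import *
import numpy as np, cv2
from scipy.optimize import least_squares
from scipy.spatial.transform import Rotation as R
CAL={n:get_calibration(n) for n in("scene","top")}
def proj(n,P):
    c=CAL[n];T=np.linalg.inv(c["world_from_camera"]);p=np.atleast_2d(P)@T[:3,:3].T+T[:3,3]
    s=np.c_[p[:,0],-p[:,1]]/-p[:,2:];s=s*(1+c["k1"]*(s**2).sum(1,keepdims=True))
    K=np.array(c["intrinsics"]);return s@K[:2,:2].T+K[:2,2]
def pose(x,y,z,yaw,lean): return np.array([x,y,z]),R.from_euler("z",yaw)*R.from_euler("y",-lean)
def fit(feat,model,p0,show=True):
    f=lambda p:np.concatenate([proj(n,model(p,l))[0]-uv for n,l,uv in feat])
    r=least_squares(f,p0,loss="soft_l1")
    if show: print(np.round(r.x,4),"res",np.round(f(r.x).reshape(-1,2),1).tolist())
    return r.x
def rel(pos,Rt,pos0=None,R0=None):
    o=get_obs()
    pos0=o["tool_pos"] if pos0 is None else pos0;R0=R.from_rotvec(o["tool_rot"]) if R0 is None else R0
    print("offset",np.round(R0.inv().apply(np.array(pos)-pos0),4).tolist(),"twist",np.round((R0.inv()*Rt).as_rotvec(degrees=True),2).tolist())
E
cat > fit1.py <<'E'
from h import *
d25,d30=np.radians([25,30])
def mb(p,l): t,r=pose(p[0],p[1],p[3],p[2],d25); return t+r.apply(l)
B=[("top",[0,.051,.152],(203.5,304.5)),("top",[0,-.051,.152],(246.75,295.5)),
("scene",[-.004,.051,.152],(425,244.3)),("scene",[0,-.051,.152],(387,228.5))]
print("board xyyawz");b=fit(B,mb,[.4,.25,.2,.02])
b2=fit(B,lambda p,l:mb([*p,.021],l),[.4,.25,.2])
def ms(p,l): t,r=pose(p[0],p[1],p[2],p[3],d30); return t+r.apply(np.array(l)+[0,0,p[4] if abs(l[0]-.0285)<1e-6 else 0])
S=[("top",[0,.102,.164],(342.3,225.7)),("top",[0,0,.164],(388.3,223.3)),("top",[-.003,-.117,.1],(433,214.5)),
("scene",[.008,0,.164],(256,196)),("scene",[0,.102,.164],(284.3,213.3)),("scene",[.008,0,.012],(239,246.7)),("scene",[.008,.102,.012],(265,265)),
("scene",[0,-.117,.1],(220,199)),("scene",[.0285,-.119,.008],(205,222.3)),("scene",[.0285,-.003,.008],(234,240.7))]
print("stand x y z yaw L");s=fit(S,ms,[.5,-.1,.05,0,.015])
def mw(p,l): t,r=pose(p[0],p[1],0,p[2],0); return t+r.apply(l)
a=.042
W=[("top",[a,a,.062],(504.5,248.3)),("top",[a,-a,.062],(534.7,239.7)),("top",[-a,-a,.062],(545,269.2)),("top",[-a,a,.062],(516.3,279.7)),
("scene",[a,-a,.062],(165+105/6,130+232/6)),("scene",[a,a,.062],(165+218/6,130+275/6)),("scene",[-a,a,.062],(165+305/6,130+190/6))]
print("switch");w=fit(W,mw,[.4,-.4,.2])
for n in CAL: print(n,"handle ends",np.round(proj(n,mw(w,[[0,.027,.108],[0,-.027,.108]])),1).tolist())
print("rubber",np.round(proj("top",ms(s,[[0,-.119,s[4]],[0,-.003,s[4]],[.027,-.119,s[4]],[.027,-.003,s[4]]])),1).tolist())
E
python3 fit1.py
```

```text
board xyyawz
[0.5033 0.2959 0.1743 0.0168] res [[-2.2, 0.2], [0.1, 0.4], [-0.5, -0.2], [-0.9, 0.2]]
[0.5039 0.2961 0.1743] res [[-2.7, -0.2], [-0.3, -0.1], [-0.2, -1.2], [-0.7, -0.8]]
stand x y z yaw L
[ 0.681  -0.0742  0.0358  0.0329  0.0228] res [[-1.2, 0.5], [-0.9, 0.5], [0.5, 0.3], [-2.0, 0.0], [0.7, -0.1], [-1.1, 0.1], [0.2, 0.3], [-1.1, -0.3], [-0.3, -0.7], [-0.1, 0.5]]
switch
[ 0.5323 -0.4256  0.2792] res [[-1.0, -0.3], [-0.4, -1.6], [1.4, 1.1], [-0.8, 0.9], [-3.4, -0.4], [-0.3, -0.2], [0.1, -0.9]]
scene handle ends [[202.6, 155.0], [188.4, 150.5]]
top handle ends [[521.8, 259.2], [542.3, 252.5]]Traceback (most recent call last):
  File "fit1.py", line 19, in <module>
    print("rubber",np.round(proj("top",ms(s,[[0,-.119,s[4]],[0,-.003,s[4]],[.027,-.119,s[4]],[.027,-.003,s[4]]])),1).tolist())
                                       ~~^^^^^^^^^^^^^^^^^^^^^^^^^^^^^^^^^^^^^^^^^^^^^^^^^^^^^^^^^^^^^^^^^^^^^^^
  File "fit1.py", line 8, in ms
    def ms(p,l): t,r=pose(p[0],p[1],p[2],p[3],d30); return t+r.apply(np.array(l)+[0,0,p[4] if abs(l[0]-.0285)<1e-6 else 0])
                                                                                                  ~~~~^~~~~~
TypeError: unsupported operand type(s) for -: 'list' and 'float'
```

```bash
cat > b.py <<'E'
from h import *
import sys
d25,d30=np.radians([25,30])
M=np.array([[0,1,0],[1,0,0],[0,0,-1.]]).T  # columns: tool x=by, y=bx, z=-bz
BP=pose(.5036,.296,.019,.1743,d25)
SP=pose(.681,-.0742,.0358,.0329,d30)
def tool(P,l): return P[0]+P[1].apply(l), P[1]*R.from_matrix(M)
E
python3 - <<'E'
from b import *
p,r=tool(BP,[0,0,.152+.06]); print(p)
o=get_obs();r0=R.from_rotvec(o["tool_rot"])
mid=R.from_euler("z",50,degrees=True)*r0
rel([.45,-.3,.42],mid)
rel(p+[-.03,0,.12],r); rel(p,r)
E
```

```text
[0.41536246 0.28046253 0.21113725]
offset [0.3294, -0.1961, -0.1887] twist [-0.0, -0.0, -50.0]
offset [0.4552, -0.7664, -0.0998] twist [-20.65, 17.69, -79.82]
offset [0.4836, -0.7568, 0.0202] twist [-20.65, 17.69, -79.82]
```

```bash
python3 -m crank '[{"offset":[0.3294,-0.1961,-0.1887],"twist":[0,0,-50]},{"offset":[0.3294,-0.1961,-0.1887],"twist":[0,0,-50]},{"offset":[0.3294,-0.1961,-0.1887],"twist":[0,0,-50]},{"offset":[0.3294,-0.1961,-0.1887],"twist":[0,0,-50]},{"offset":[0.3294,-0.1961,-0.1887],"twist":[0,0,-50]},{"offset":[0.3294,-0.1961,-0.1887],"twist":[0,0,-50]},{"offset":[0.3294,-0.1961,-0.1887],"twist":[0,0,-50]},{"offset":[0.455,-0.766,-0.1],"twist":[-20.65,17.69,-79.82]},{"offset":[0.455,-0.766,-0.1],"twist":[-20.65,17.69,-79.82]},{"offset":[0.455,-0.766,-0.1],"twist":[-20.65,17.69,-79.82]},{"offset":[0.455,-0.766,-0.1],"twist":[-20.65,17.69,-79.82]},{"offset":[0.455,-0.766,-0.1],"twist":[-20.65,17.69,-79.82]},{"offset":[0.455,-0.766,-0.1],"twist":[-20.65,17.69,-79.82]},{"offset":[0.455,-0.766,-0.1],"twist":[-20.65,17.69,-79.82]},{"offset":[0.455,-0.766,-0.1],"twist":[-20.65,17.69,-79.82]},{"offset":[0.455,-0.766,-0.1],"twist":[-20.65,17.69,-79.82]},{"offset":[0.455,-0.766,-0.1],"twist":[-20.65,17.69,-79.82]},{"offset":[0.455,-0.766,-0.1],"twist":[-20.65,17.69,-79.82]}]' 0.65 30
python3 - <<'E'
from b import *
p,r=tool(BP,[0,0,.152+.04]); rel(p,r); print(get_obs()["q"])
E
```

```text
t: 3.45
tool_pos: [0.3843, 0.2816, 0.3304]
tool_rot: [1.81, 2.167, 0.477]
contact_force: [0.7, -0.4, -0.5]
opening: 0.0555
grip_force: 0.0
offset [-0.0065, -0.0226, 0.1409] twist [-0.12, -0.05, 0.25]
[ 0.57157093 -0.62748351  2.0414183  -0.16776225  1.32656307  0.40018195]
```

```bash
python3 -m crank '[{"offset":[-0.0065,-0.0226,0.05],"twist":[0,0,0]},{"offset":[-0.0065,-0.0226,0.1],"twist":[0,0,0]},{"offset":[-0.0065,-0.0226,0.14],"twist":[0,0,0]},{"offset":[-0.0065,-0.0226,0.14],"twist":[0,0,0]},{"offset":[-0.0065,-0.0226,0.14],"twist":[0,0,0]}]' 0.65 30
python3 - <<'E'
from h import *
def c(n,x0,y0,w,h,s):
    im=get_image(n)[y0:y0+h,x0:x0+w,::-1]
    im=cv2.resize(im,None,fx=s,fy=s,interpolation=cv2.INTER_CUBIC)
    return np.clip(255*(im/255.)**0.6,0,255).astype(np.uint8)
cv2.imwrite("pics/g1.png",np.hstack([c("scene",340,170,100,140,4),c("top",180,220,100,140,4)]))
o=get_obs();r0=R.from_rotvec(o["tool_rot"])
for n in CAL: print(proj(n,o["tool_pos"]),proj(n,o["tool_pos"]+r0.apply([0,0,.04])))
E
```

```text
t: 4.08
tool_pos: [0.4255, 0.2798, 0.197]
tool_rot: [1.815, 2.159, 0.482]
contact_force: [-0.4, -0.3, 0.3]
opening: 0.0555
grip_force: 0.0
[[409.40048817 220.07675267]] [[404.3130017  234.72135328]]
[[221.9346904 305.1995423]] [[223.98421258 298.90494608]]
```

View pics/g1.png

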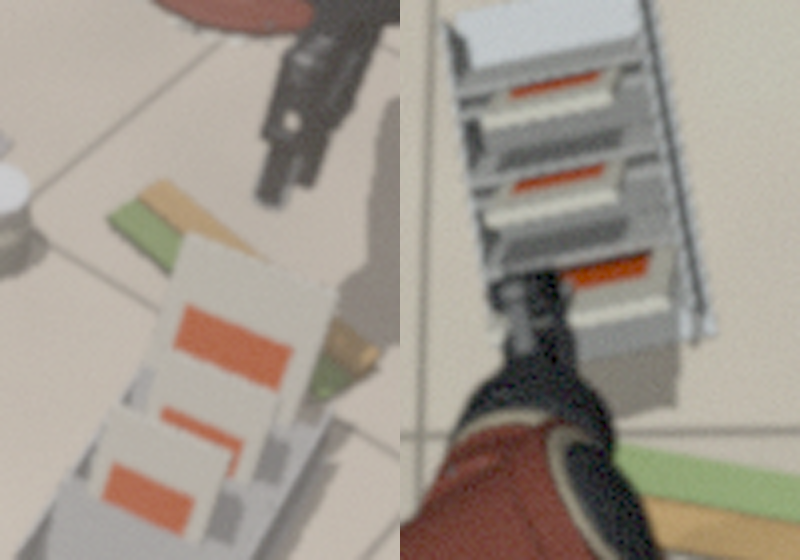

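Run:
```python
from h import *
o=get_obs();r0=R.from_rotvec(o["tool_rot"])
L=np.array([[.011,.028,-.008],[-.011,.028,-.008],[.011,-.028,-.008],[-.011,-.028,-.008],[0,0,-.073],[.042,.03,-.08],[-.042,.03,-.08],[0,0,-.15]])
P=o["tool_pos"]+r0.apply(L)
for n,a in(("scene",(340,170)),("top",(180,220))): print(n,((proj(n,P)-a)*4+([0,0] if n=="scene" else [400,0])).round().tolist())
t,r=pose(.5036,.296,.019,.1743,np.radians(25))
b=t+r.apply([[.004,.051,.152],[.004,-.051,.152],[-.004,.051,.152],[-.004,-.051,.152]])
for n,a in(("scene",(340,170)),("top",(180,220))): print(n,((proj(n,b)-a)*4+([0,0] if n=="scene" else [400,0])).round().tolist())
```

```text
scene [[285.0, 206.0], [251.0, 192.0], [312.0, 185.0], [279.0, 172.0], [316.0, 89.0], [374.0, 113.0], [239.0, 62.0], [359.0, -34.0]]
top [[533.0, 300.0], [575.0, 292.0], [558.0, 399.0], [599.0, 391.0], [551.0, 392.0], [451.0, 356.0], [620.0, 324.0], [531.0, 453.0]]
scene [[335.0, 298.0], [183.0, 234.0], [339.0, 294.0], [187.0, 231.0]]
top [[482.0, 331.0], [665.0, 296.0], [486.0, 345.0], [668.0, 309.0]]
```

```bash
python3 -m crank '[{"offset":[0,0,0.03],"twist":[0,0,0]},{"offset":[0,0,0.06],"twist":[0,0,0]},{"offset":[0,0,0.075],"twist":[0,0,0]},{"offset":[0,0,0.075],"twist":[0,0,0]}]' 0.65 30
python3 -m crank '[{"offset":[0,0,0],"twist":[0,0,0]},{"offset":[0,0,0],"twist":[0,0,0]},{"offset":[0,0,0],"twist":[0,0,0]},{"offset":[0,0,0],"twist":[0,0,0]},{"offset":[0,0,0],"twist":[0,0,0]},{"offset":[0,0,0],"twist":[0,0,0]}]' 0 40
python3 - <<'E'
from b import *
o=get_obs();print(BP[1].inv().apply(o["tool_pos"]-BP[0]),o["wrist_torque"])
E
```

```text
t: 4.68
tool_pos: [0.4558, 0.2857, 0.1269]
tool_rot: [1.815, 2.162, 0.478]
contact_force: [0.1, 0.3, 0.2]
opening: 0.0554
grip_force: 0.0
t: 5.42
tool_pos: [0.4558, 0.2861, 0.128]
tool_rot: [1.814, 2.161, 0.48]
contact_force: [-5.2, -1.6, 7.1]
opening: 0.0076
grip_force: 39.7
[ 0.00188001 -0.00147709  0.11940438] [-0.15006593  0.8200154  -0.00689489]
```

```bash
python3 -m crank '[{"offset":[0,0,-0.01],"twist":[0,0,0]},{"offset":[0,0,-0.025],"twist":[0,0,0]},{"offset":[0,0,-0.04],"twist":[0,0,0]},{"offset":[0,0,-0.06],"twist":[0,0,0]}]'
python3 -m crank '[{"offset":[0,0,-0.03],"twist":[0,0,0]},{"offset":[0,0,-0.06],"twist":[0,0,0]},{"offset":[0,0,-0.09],"twist":[0,0,0]},{"offset":[0,0,-0.12],"twist":[0,0,0]},{"offset":[0,0,-0.12],"twist":[0,0,0]},{"offset":[0,0,-0.12],"twist":[0,0,0]}]'
python3 - <<'E'
from b import *
o=get_obs();print(BP[1].inv().apply(o["tool_pos"]-BP[0]),o["wrist_torque"])
def c(n,x0,y0,w,h,s):
    im=get_image(n)[y0:y0+h,x0:x0+w,::-1]
    im=cv2.resize(im,None,fx=s,fy=s,interpolation=cv2.INTER_CUBIC)
    return np.clip(255*(im/255.)**0.6,0,255).astype(np.uint8)
cv2.imwrite("pics/g2.png",np.hstack([c("scene",350,150,100,140,4),c("top",170,220,100,140,4)]))
r0=R.from_rotvec(o["tool_rot"]); e=.152-.119
h=.151-.119
for n,a in(("scene",(350,150)),("top",(170,220))):
    P=o["tool_pos"]+r0.apply([[s*.051,.004,z] for z in(-.033,.119) for s in(1,-1)])
    print(n,proj(n,P).round(1).tolist(),((proj(n,P)-a)*4+([0,0] if n=="scene" else [400,0])).round().tolist())
E
```

```text
t: 5.92
tool_pos: [0.4302, 0.2811, 0.1822]
tool_rot: [1.814, 2.161, 0.479]
contact_force: [0.6, -0.0, -0.9]
opening: 0.0075
grip_force: 39.0
t: 6.68
tool_pos: [0.3806, 0.2723, 0.289]
tool_rot: [1.815, 2.162, 0.477]
contact_force: [-0.9, 0.0, -2.4]
opening: 0.0073
grip_force: 39.1
[ 0.00058129 -0.00198017  0.29766163] [-0.05134638  0.24293863 -0.01839262]
scene [[448.2, 175.3], [407.0, 160.6], [426.5, 234.4], [388.0, 218.7]] [[393.0, 101.0], [228.0, 42.0], [306.0, 338.0], [152.0, 275.0]]
top [[187.0, 334.3], [240.6, 324.1], [199.6, 306.6], [246.3, 297.6]] [[468.0, 457.0], [682.0, 416.0], [518.0, 346.0], [705.0, 310.0]]
```

View pics/g2.png

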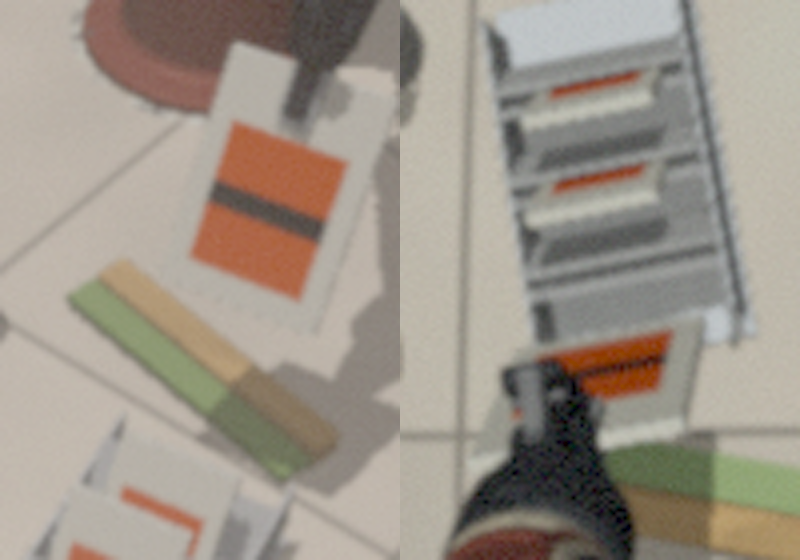

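```bash
cat > fit2.py <<'E'
from b import *
o=get_obs();r0=R.from_rotvec(o["tool_rot"]);t0=o["tool_pos"]
S=lambda u,v:(350+u/4,150+v/4); T=lambda u,v:(170+(u-400)/4,220+v/4)
F=[("scene",(-1,.004,0),S(236,43)),("scene",(1,-.004,0),S(397,92)),("scene",(-1,.004,1),S(167,270)),("scene",(1,.004,1),S(316,334)),
("top",(1,-.004,0),T(468,465)),("top",(-1,-.004,0),T(690,430)),("top",(-1,.004,1),T(703,317))]
def m(p,l):
    x,z=l[0]*.051,l[2]*.152
    c,s=np.cos(p[2]),np.sin(p[2])
    return t0+r0.apply([p[0]+c*x-s*z,l[1],p[1]+s*x+c*z])
for f in (F[:4],F[4:],F): fit(f,m,[0,-.033,0])
E
python3 fit2.py
```

```text
[ 0.0026 -0.0377 -0.0198] res [[-0.6, -1.0], [1.5, 0.2], [-1.3, 0.9], [0.4, -0.1]]
[ 0.0008 -0.0301 -0.0077] res [[1.1, 1.5], [-1.0, -0.0], [-0.0, -1.9]]
[ 0.0004 -0.0367 -0.0239] res [[-1.6, -0.8], [0.5, 0.2], [-2.1, 1.1], [-0.4, -0.0], [0.6, 3.1], [-1.1, 1.1], [-1.2, -0.8]]
```

Run:
```python
from b import *
o=get_obs()
p,r=tool(SP,[.016,-.0575,.0228+.119+.06]); print(p)
w=np.array([.45,.15,.40]); 
rel(w,r); rel(p+[0,0,.06],r); rel(p,r)
```

```text
[ 0.59589492 -0.1345321   0.21856393]
offset [-0.1325, 0.0899, -0.0817] twist [-5.16, -3.65, 7.21]
offset [-0.4379, 0.1244, 0.0686] twist [-5.16, -3.65, 7.21]
offset [-0.4378, 0.0993, 0.123] twist [-5.16, -3.65, 7.21]
```

```bash
python3 -m crank '[{"offset":[-0.05,0.04,-0.04],"twist":[-2,-1.5,3]},{"offset":[-0.1,0.07,-0.07],"twist":[-5.16,-3.65,7.21]},{"offset":[-0.1325,0.09,-0.082],"twist":[-5.16,-3.65,7.21]},{"offset":[-0.19,0.1,-0.065],"twist":[-5.16,-3.65,7.21]},{"offset":[-0.24,0.11,-0.048],"twist":[-5.16,-3.65,7.21]},{"offset":[-0.29,0.12,-0.03],"twist":[-5.16,-3.65,7.21]},{"offset":[-0.34,0.13,-0.015],"twist":[-5.16,-3.65,7.21]},{"offset":[-0.39,0.14,0],"twist":[-5.16,-3.65,7.21]},{"offset":[-0.438,0.1495,0.0142],"twist":[-5.16,-3.65,7.21]},{"offset":[-0.438,0.1495,0.0142],"twist":[-5.16,-3.65,7.21]},{"offset":[-0.438,0.125,0.068],"twist":[-5.16,-3.65,7.21]},{"offset":[-0.438,0.1,0.122],"twist":[-5.16,-3.65,7.21]},{"offset":[-0.438,0.1,0.122],"twist":[-5.16,-3.65,7.21]},{"offset":[-0.438,0.1,0.122],"twist":[-5.16,-3.65,7.21]},{"offset":[-0.438,0.1,0.122],"twist":[-5.16,-3.65,7.21]}]'
cat > look.py <<'E'
from b import *
import sys
def c(n,x0,y0,w,h,s):
    im=get_image(n)[y0:y0+h,x0:x0+w,::-1]
    im=cv2.resize(im,None,fx=s,fy=s,interpolation=cv2.INTER_CUBIC)
    return np.clip(255*(im/255.)**0.6,0,255).astype(np.uint8)
cv2.imwrite(sys.argv[1],np.hstack([c("scene",190,170,100,110,5),c("top",330,180,60 if 0 else 110,110,5)])[:, :800])
o=get_obs();r0=R.from_rotvec(o["tool_rot"]);print("backrest-frame TCP",SP[1].inv().apply(o["tool_pos"]-SP[0]).round(4), (R.from_matrix(SP[1].as_matrix()@M).inv()*r0).as_rotvec(degrees=True).round(2))
P=o["tool_pos"]+r0.apply([[s*.051+.0015,.004,z] for z in(-.033,.119) for s in(1,-1)])
Q=SP[0]+SP[1].apply([[.008,0,.164],[.008,0,.012],[.008,.102,.164],[.008,.102,.012]])
for n,a,k in(("scene",(190,170),0),("top",(330,180),500)): print(n,"board",((proj(n,P)-a)*5+[k,0]).round().tolist(),"std",((proj(n,Q)-a)*5+[k,0]).round().tolist())
E
python3 look.py pics/p1.png
```

```text
t: 8.65
tool_pos: [0.5988, -0.1347, 0.2268]
tool_rot: [1.891, 1.957, 0.533]
contact_force: [0.5, -0.3, -0.1]
opening: 0.0074
grip_force: 39.6
backrest-frame TCP [ 0.0217 -0.0576  0.2068] [-0.44 -0.01 -0.05]
scene board [[334.0, -8.0], [194.0, -86.0], [249.0, 259.0], [117.0, 175.0]] std [[320.0, 130.0], [239.0, 384.0], [466.0, 217.0], [376.0, 476.0]]
top board [[823.0, 211.0], [1069.0, 199.0], [775.0, 118.0], [992.0, 107.0]] std [[787.0, 202.0], [745.0, 117.0], [555.0, 213.0], [540.0, 128.0]]
```

View pics/p1.png

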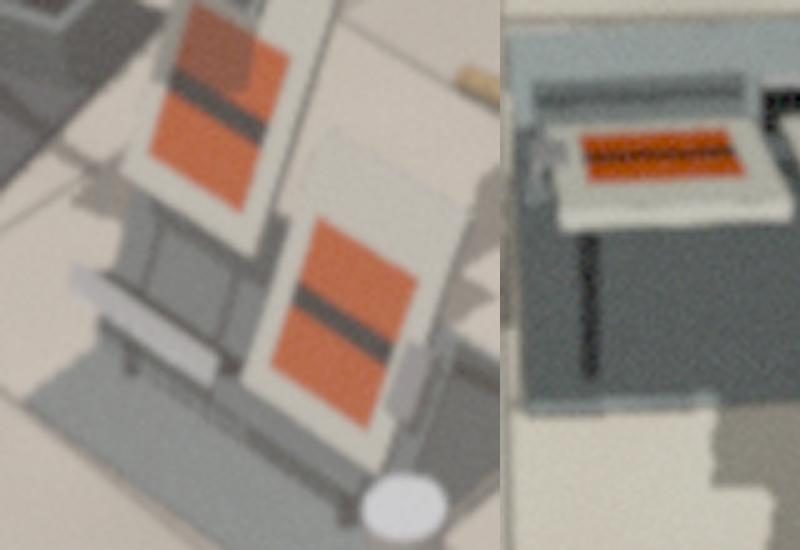

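The view shows the held board at scene crop bottom corners (125,175) and (250,255), matching the prediction. The standard's lower-left corner is at (243,383), so the lateral gap comes out near 5 mm. Next I lower it to just above the ledge.

```bash
python3 -m crank '[{"offset":[0,0,0.015],"twist":[0,0,0]},{"offset":[0,0,0.03],"twist":[0,0,0]},{"offset":[0,0,0.045],"twist":[0,0,0]},{"offset":[0,0,0.047],"twist":[0,0,0]},{"offset":[0,0,0.047],"twist":[0,0,0]},{"offset":[0,0,0.047],"twist":[0,0,0]},{"offset":[0,0,0.047],"twist":[0,0,0]}]'
python3 look.py pics/p2.png
```

```text
t: 9.62
tool_pos: [0.6207, -0.1334, 0.1819]
tool_rot: [1.896, 1.96, 0.53]
contact_force: [0.3, 1.1, -0.1]
opening: 0.0077
grip_force: 39.5
backrest-frame TCP [ 0.019  -0.0571  0.1575] [-0.21  0.07  0.02]
scene board [[310.0, 81.0], [173.0, 1.0], [228.0, 341.0], [99.0, 255.0]] std [[320.0, 130.0], [239.0, 384.0], [466.0, 217.0], [376.0, 476.0]]
top board [[805.0, 185.0], [1040.0, 173.0], [761.0, 99.0], [969.0, 89.0]] std [[787.0, 202.0], [745.0, 117.0], [555.0, 213.0], [540.0, 128.0]]
```

```bash
python3 -m crank '[{"offset":[0,-0.003,0],"twist":[0,0,0]},{"offset":[0,-0.006,0],"twist":[0,0,0]},{"offset":[0,-0.009,0],"twist":[0,0,0]},{"offset":[0,-0.011,0],"twist":[0,0,0]},{"offset":[0,-0.011,0],"twist":[0,0,0]},{"offset":[0,-0.011,0],"twist":[0,0,0]}]'
python3 look.py pics/p3.png | head -1
```

```text
t: 10.48
tool_pos: [0.611, -0.1336, 0.1757]
tool_rot: [1.897, 1.96, 0.53]
contact_force: [-0.1, 0.2, -1.1]
opening: 0.0072
grip_force: 39.5
backrest-frame TCP [ 0.0078 -0.0571  0.1571] [-0.17  0.09  0.03]
```

```bash
python3 -m crank '[{"offset":[0,-0.001,0.003],"twist":[0,0,0]},{"offset":[0,-0.001,0.006],"twist":[0,0,0]},{"offset":[0,-0.001,0.009],"twist":[0,0,0]},{"offset":[0,-0.001,0.011],"twist":[0,0,0]},{"offset":[0,-0.001,0.011],"twist":[0,0,0]},{"offset":[0,-0.001,0.011],"twist":[0,0,0]}]'
python3 look.py pics/p4.png
```

```text
t: 11.32
tool_pos: [0.6157, -0.1334, 0.1657]
tool_rot: [1.897, 1.96, 0.53]
contact_force: [0.2, 0.2, -0.9]
opening: 0.0076
grip_force: 39.5
backrest-frame TCP [ 0.0068 -0.057   0.1462] [-0.18  0.09  0.03]
scene board [[319.0, 100.0], [183.0, 20.0], [238.0, 356.0], [110.0, 271.0]] std [[320.0, 130.0], [239.0, 384.0], [466.0, 217.0], [376.0, 476.0]]
top board [[802.0, 205.0], [1034.0, 193.0], [758.0, 118.0], [964.0, 108.0]] std [[787.0, 202.0], [745.0, 117.0], [555.0, 213.0], [540.0, 128.0]]
```

View pics/p4.png

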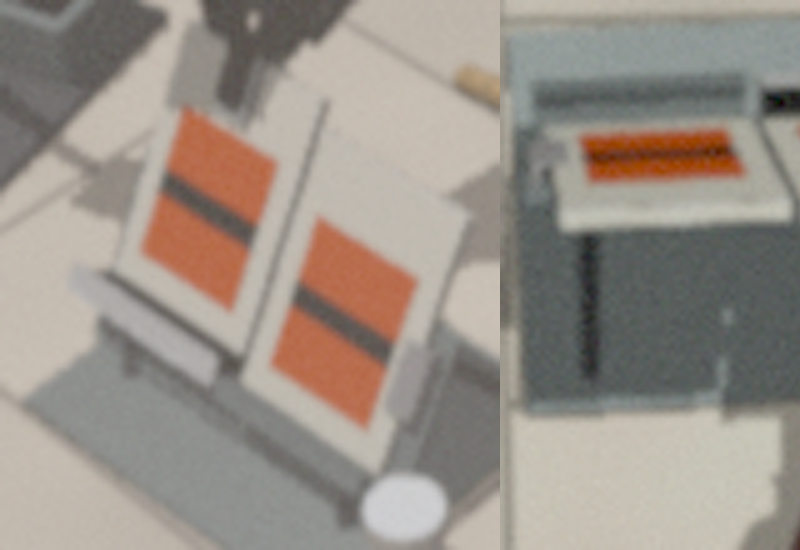

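The board sits in front of the ledge with a narrow, parallel gap of roughly 5 mm to the standard, from crop (320,105) to (245,355). Now I lower it until it makes contact.

```bash
python3 -m crank '[{"offset":[0.001,-0.0005,0.0015],"twist":[0,0,0]},{"offset":[0.001,-0.0005,0.003],"twist":[0,0,0]},{"offset":[0.001,-0.0005,0.003],"twist":[0,0,0]},{"offset":[0.001,-0.0005,0.003],"twist":[0,0,0]}]'
python3 -m crank '[{"offset":[0,0,0.001],"twist":[0,0,0]},{"offset":[0,0,0.002],"twist":[0,0,0]},{"offset":[0,0,0.002],"twist":[0,0,0]},{"offset":[0,0,0.002],"twist":[0,0,0]}]'
```

```text
t: 11.92
tool_pos: [0.6167, -0.1324, 0.1627]
tool_rot: [1.897, 1.96, 0.53]
contact_force: [-0.9, 0.6, -0.9]
opening: 0.0074
grip_force: 39.5
t: 12.42
tool_pos: [0.6177, -0.1323, 0.161]
tool_rot: [1.897, 1.96, 0.53]
contact_force: [0.1, 0.0, -0.7]
opening: 0.0075
grip_force: 39.5
```

```bash
python3 -m crank '[{"offset":[0,0,0.001],"twist":[0,0,0]},{"offset":[0,0,0.002],"twist":[0,0,0]},{"offset":[0,0,0.002],"twist":[0,0,0]},{"offset":[0,0,0.002],"twist":[0,0,0]}]'
python3 -m crank '[{"offset":[0,0,0.001],"twist":[0,0,0]},{"offset":[0,0,0.0015],"twist":[0,0,0]},{"offset":[0,0,0.0015],"twist":[0,0,0]},{"offset":[0,0,0.0015],"twist":[0,0,0]}]'
```

```text
t: 12.92
tool_pos: [0.6187, -0.1323, 0.1593]
tool_rot: [1.897, 1.96, 0.53]
contact_force: [-0.1, -0.4, -0.5]
opening: 0.0077
grip_force: 39.5
t: 13.42
tool_pos: [0.6195, -0.1323, 0.1584]
tool_rot: [1.897, 1.96, 0.53]
contact_force: [-2.4, 0.7, 2.2]
opening: 0.0075
grip_force: 40.2
```

```bash
python3 -m crank '[{"offset":[0,-0.001,0.0004],"twist":[0,0,0]},{"offset":[0,-0.0015,0.0004],"twist":[0,0,0]},{"offset":[0,-0.0015,0.0004],"twist":[0,0,0]},{"offset":[0,-0.0015,0.0004],"twist":[0,0,0]}]'
python3 look.py pics/p5.png
```

```text
t: 13.92
tool_pos: [0.6189, -0.1324, 0.1577]
tool_rot: [1.896, 1.959, 0.531]
contact_force: [-1.1, 1.4, 4.1]
opening: 0.0071
grip_force: 40.3
backrest-frame TCP [ 0.0055 -0.0561  0.1375] [-0.25  0.07  0.03]
scene board [[317.0, 116.0], [181.0, 36.0], [236.0, 371.0], [108.0, 285.0]] std [[320.0, 130.0], [239.0, 384.0], [466.0, 217.0], [376.0, 476.0]]
top board [[797.0, 202.0], [1027.0, 191.0], [754.0, 116.0], [959.0, 106.0]] std [[787.0, 202.0], [745.0, 117.0], [555.0, 213.0], [540.0, 128.0]]
```

```bash
python3 -m crank '[{"offset":[0,-0.001,0],"twist":[0,0,0]},{"offset":[0,-0.0015,0],"twist":[0,0,0]},{"offset":[0,-0.0015,0],"twist":[0,0,0]},{"offset":[0,-0.0015,0],"twist":[0,0,0]}]'
python3 -c "
from b import *
o=get_obs();print(SP[1].inv().apply(o['contact_force']),SP[1].inv().apply(o['tool_pos']-SP[0]),R.from_rotvec(o['tool_rot']).inv().apply(o['wrist_torque']))"
```

```text
t: 14.52
tool_pos: [0.6177, -0.1327, 0.157]
tool_rot: [1.896, 1.958, 0.531]
contact_force: [-0.4, 1.2, 5.1]
opening: 0.0074
grip_force: 40.2
[2.26829922 1.24713399 4.61713288] [ 0.00412273 -0.0564337   0.13759076] [-0.45077942  0.20502868  0.03290666]
```

```bash
python3 -m crank '[{"offset":[0,0,0],"twist":[0,0,0]},{"offset":[0,0,0],"twist":[0,0,0]},{"offset":[0,0,0],"twist":[0,0,0]},{"offset":[0,0,0],"twist":[0,0,0]}]' 0.4 20
python3 -m crank '[{"offset":[0,0,-0.015],"twist":[0,0,0]},{"offset":[0,0,-0.04],"twist":[0,0,0]},{"offset":[0,0,-0.08],"twist":[0,0,0]},{"offset":[0,0,-0.12],"twist":[0,0,0]},{"offset":[0,0,-0.15],"twist":[0,0,0]},{"offset":[0,0,-0.15],"twist":[0,0,0]},{"offset":[0,0,-0.15],"twist":[0,0,0]}]'
python3 look.py pics/p6.png
python3 -c "
from b import *
o=get_obs();print(o['q'])
yaw=.2792
# tool down, tool y perpendicular to the handle
r=R.from_euler('z',yaw)*R.from_matrix(M)
p=np.array([.5323,-.4256,.085])
rel([.5323,-.4256,.24],r);rel(p,r)"
```

```text
t: 15.02
tool_pos: [0.6168, -0.1323, 0.1556]
tool_rot: [1.898, 1.961, 0.53]
contact_force: [-1.0, -0.7, 1.0]
opening: 0.0343
grip_force: 0.0
t: 15.9
tool_pos: [0.5415, -0.1349, 0.2849]
tool_rot: [1.898, 1.961, 0.53]
contact_force: [-0.5, 0.8, -0.6]
opening: 0.0342
grip_force: 0.0
backrest-frame TCP [ 0.0013 -0.0558  0.2854] [-0.01  0.18  0.06]
scene board [[408.0, -153.0], [263.0, -226.0], [320.0, 123.0], [185.0, 43.0]] std [[320.0, 130.0], [239.0, 384.0], [466.0, 217.0], [376.0, 476.0]]
top board [[849.0, 318.0], [1111.0, 304.0], [794.0, 209.0], [1024.0, 197.0]] std [[787.0, 202.0], [745.0, 117.0], [555.0, 213.0], [540.0, 128.0]]
[-0.51098822 -0.46537251  2.03230339  0.29269188  1.13410095 -0.60846783]
offset [-0.2906, -0.0376, 0.0276] twist [29.88, 3.5, -13.8]
offset [-0.2911, -0.1152, 0.1618] twist [29.88, 3.5, -13.8]
```

View pics/p6.png

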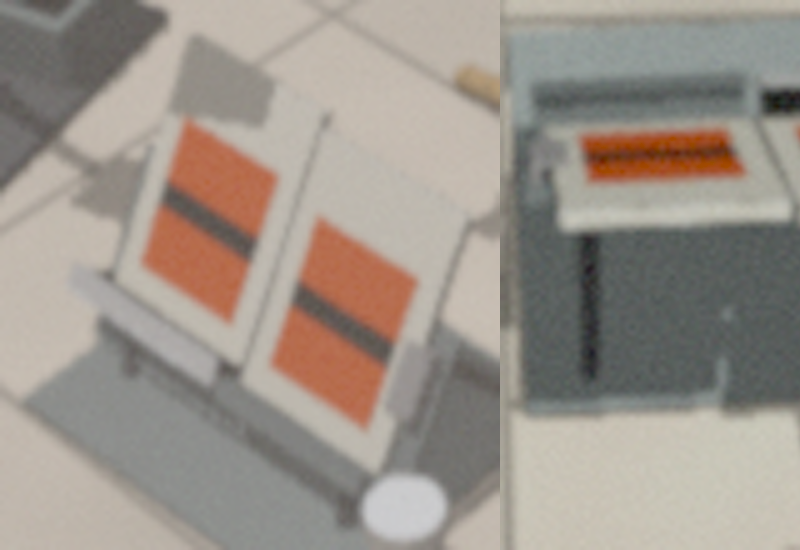

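The board stands flat and parallel beside the standard, with a thin gap along crop (325,115) to (245,360). Next is the switch.

```bash
python3 -m crank '[{"offset":[-0.06,0,-0.01],"twist":[5,0.6,-2]},{"offset":[-0.12,-0.02,0],"twist":[13,1.6,-6]},{"offset":[-0.18,-0.03,0.01],"twist":[22,2.6,-10]},{"offset":[-0.24,-0.035,0.02],"twist":[29.88,3.5,-13.8]},{"offset":[-0.2906,-0.0376,0.0276],"twist":[29.88,3.5,-13.8]},{"offset":[-0.2906,-0.0376,0.0276],"twist":[29.88,3.5,-13.8]},{"offset":[-0.2906,-0.0376,0.0276],"twist":[29.88,3.5,-13.8]}]' 0.6 40
python3 - <<'E'
from b import *
a=.042
get_image("scene")
def mw(w,l): t,r=pose(w[0],w[1],0,w[2],0); return t+r.apply(l)
w=[.5323,-.4256,.2792]
d=cut_out("switch","scene")
print([(x["confidence"],x["rect"]) for x in d])
if d:
    r=d[0]["region"].astype(np.uint8);ys,xs=np.nonzero(r);print("mask centre",xs.mean(),ys.mean(),r.sum())
hb=np.array([[x,y,z] for x in(-.007,.007) for y in(-.027,.027) for z in(.071,.108)])
p=proj("scene",mw(w,hb)).astype(np.float32)
H=cv2.convexHull(p)[:,0];m=np.zeros((480,640),np.uint8);cv2.fillConvexPoly(m,H.round().astype(int),1);ys,xs=np.nonzero(m);print("pred centre",xs.mean(),ys.mean(),H.min(0),H.max(0))
o=get_obs();print(o["q"])
rel([.5323,-.4256,.081],R.from_euler('z',.2792)*R.from_matrix(M))
E
```

```text
t: 16.88
tool_pos: [0.5326, -0.4253, 0.2408]
tool_rot: [1.891, 2.508, 0.002]
contact_force: [0.8, -0.2, -0.5]
opening: 0.0513
grip_force: 0.0
[(0.67, [198.3, 158.7, 16.2, 16.8]), (0.2, [420.1, 354.6, 33.9, 48.8])]
mask centre 196.60326086956522 158.7608695652174 184
pred centre 196.5021459227468 157.47210300429185 [187.06169 149.33574] [205.55098 165.75255]
[-7.82530269e-01  1.75423860e-01  1.46145980e+00  1.15550503e-03
  1.50194212e+00 -1.06262816e+00]
offset [-0.0003, -0.0012, 0.1616] twist [0.13, 0.11, 0.05]
```

```bash
python3 -m crank '[{"offset":[0,0,0.04],"twist":[0,0,0]},{"offset":[0,0,0.08],"twist":[0,0,0]},{"offset":[0,0,0.12],"twist":[0,0,0]},{"offset":[0,0,0.14],"twist":[0,0,0]},{"offset":[0,0,0.16],"twist":[0,0,0]},{"offset":[0,0,0.16],"twist":[0,0,0]},{"offset":[0,0,0.16],"twist":[0,0,0]}]' 0.6 40
python3 -m crank '[{"offset":[0,0,0],"twist":[0,0,0]},{"offset":[0,0,0],"twist":[0,0,0]},{"offset":[0,0,0],"twist":[0,0,0]},{"offset":[0,0,0],"twist":[0,0,0]},{"offset":[0,0,0],"twist":[0,0,0]},{"offset":[0,0,0],"twist":[0,0,0]}]' 0 40
python3 -c "
from b import *
o=get_obs();print(o['wrist_torque'],R.from_rotvec(o['tool_rot']).inv().apply(o['contact_force']))"
```

```text
t: 17.85
tool_pos: [0.534, -0.427, 0.0843]
tool_rot: [1.888, 2.504, 0.0]
contact_force: [0.4, -0.5, -0.2]
opening: 0.0511
grip_force: 0.0
t: 18.6
tool_pos: [0.5333, -0.4269, 0.0838]
tool_rot: [1.889, 2.505, -0.001]
contact_force: [-2.4, -0.2, 5.6]
opening: 0.0134
grip_force: 40.5
[ 0.03185452  0.53230295 -0.11740391] [ 0.44045729 -2.36871577 -5.58919686]
```

```bash
python3 -m crank '[{"offset":[0,0,-0.001],"twist":[0,0,8]},{"offset":[0,0,-0.001],"twist":[0,0,16]},{"offset":[0,0,-0.001],"twist":[0,0,24]},{"offset":[0,0,-0.001],"twist":[0,0,30]},{"offset":[0,0,-0.001],"twist":[0,0,30]}]'
python3 -c "
from b import *
o=get_obs();print(o['wrist_torque'],R.from_rotvec(o['tool_rot']).inv().apply(o['contact_force']),o['q'])"
```

```text
t: 19.23
tool_pos: [0.5322, -0.4269, 0.0838]
tool_rot: [2.473, 1.934, -0.002]
contact_force: [-5.8, -1.4, 3.9]
opening: 0.0138
grip_force: 40.3
[-0.35585294  1.01253006  0.05166399] [-2.72399329 -5.2657882  -3.94134882] [-0.78435765  0.30524325  1.58310563 -0.0015987   1.25119099 -0.54052422]
```

```bash
python3 -m crank '[{"offset":[-0.0004,-0.0015,0],"twist":[0,0,8]},{"offset":[-0.0004,-0.0015,0],"twist":[0,0,16]},{"offset":[-0.0004,-0.0015,0],"twist":[0,0,24]},{"offset":[-0.0004,-0.0015,0],"twist":[0,0,32]},{"offset":[-0.0004,-0.0015,0],"twist":[0,0,40]},{"offset":[-0.0004,-0.0015,0],"twist":[0,0,48]},{"offset":[-0.0004,-0.0015,0],"twist":[0,0,56]},{"offset":[-0.0004,-0.0015,0],"twist":[0,0,60]},{"offset":[-0.0004,-0.0015,0],"twist":[0,0,60]},{"offset":[-0.0004,-0.0015,0],"twist":[0,0,60]}]'
python3 -c "
from b import *
o=get_obs();print(o['wrist_torque'],R.from_rotvec(o['tool_rot']).inv().apply(o['contact_force']),o['q'])
y=R.from_rotvec(o['tool_rot']).apply([1,0,0]);print(np.degrees(np.arctan2(y[1],y[0])))"
```

```text
t: 20.48
tool_pos: [0.5304, -0.4255, 0.0838]
tool_rot: [-3.11, -0.439, 0.001]
contact_force: [-6.2, 4.4, 6.5]
opening: 0.0132
grip_force: 40.7
[ 0.39765045  1.19967704 -0.11380085] [-4.72030271 -5.95143876 -6.52630678] [-7.85418537e-01  3.02139572e-01  1.58692277e+00  1.77196372e-04
  1.25358622e+00  5.04705277e-01]
16.078189047070897
```

```bash
python3 -m crank '[{"offset":[0,0,0],"twist":[0,0,3]},{"offset":[0,0,0],"twist":[0,0,3]},{"offset":[0,0,0],"twist":[0,0,3]}]'
python3 -c "
from b import *
o=get_obs();print(o['wrist_torque'],o['q'][5])"
python3 -m crank '[{"offset":[0,0,0],"twist":[0,0,0]},{"offset":[0,0,0],"twist":[0,0,0]},{"offset":[0,0,0],"twist":[0,0,0]},{"offset":[0,0,0],"twist":[0,0,0]}]' 0.6
python3 -m crank '[{"offset":[0,0,-0.02],"twist":[0,0,0]},{"offset":[0,0,-0.06],"twist":[0,0,0]},{"offset":[0,0,-0.11],"twist":[0,0,0]},{"offset":[0,0,-0.16],"twist":[0,0,0]},{"offset":[0,0,-0.2],"twist":[0,0,0]},{"offset":[0,0,-0.2],"twist":[0,0,0]},{"offset":[0,0,-0.2],"twist":[0,0,0]}]'
python3 - <<'E'
from b import *
for n in CAL:
    im=get_image(n);cv2.imwrite(f"pics/end_{n}.png",im[:,:,::-1]);old=cv2.imread(f"pics/{n}0.png")[:,:,::-1]
    print(n,"mean",old.mean(),im.mean())
    for q in ("switch","board","small1","jar","bottle1"):
        print(q,[(round(d["confidence"],2),np.round(d["rect"],1).tolist()) for d in cut_out(q,n)[:2]])
w=[.5315,-.4256,.2792]
for a in(0,-np.pi/2):
    t,r=pose(w[0],w[1],0,w[2]+a,0)
    for n in CAL:
        p=proj(n,t+r.apply([[x,y,z] for x in(-.007,.007) for y in(-.027,.027) for z in(.071,.108)])).astype(np.float32)
        H=cv2.convexHull(p)[:,0];print(a,n,"handle box c,wh",((H.min(0)+H.max(0))/2).round(1),(H.max(0)-H.min(0)).round(1))
E
```

```text
t: 20.85
tool_pos: [0.5304, -0.4254, 0.0838]
tool_rot: [-3.12, -0.363, 0.002]
contact_force: [-7.9, 3.8, 7.0]
opening: 0.0135
grip_force: 44.7
[0.42155695 1.23087362 0.98578   ] 0.5542091003279186
t: 21.35
tool_pos: [0.5317, -0.4263, 0.0835]
tool_rot: [3.12, 0.355, 0.004]
contact_force: [1.1, -0.1, -0.7]
opening: 0.051
grip_force: 0.0
t: 22.22
tool_pos: [0.531, -0.4259, 0.284]
tool_rot: [3.119, 0.355, 0.004]
contact_force: [-0.5, -0.5, -0.5]
opening: 0.0511
grip_force: 0.0
scene mean 106.5460232204861 106.66590928819444
switch [(0.6, [197.1, 160.3, 14.2, 15.4]), (0.23, [421.0, 353.2, 35.8, 49.3])]
board [(0.7, [232.9, 211.4, 43.3, 67.9]), (0.61, [337.6, 226.1, 21.6, 28.6])]
small1 [(0.9, [392.6, 273.7, 31.4, 29.4]), (0.73, [380.5, 288.1, 33.3, 32.2])]
jar [(0.95, [338.1, 226.3, 23.0, 30.7])]
bottle1 [(0.7, [272.8, 302.2, 37.0, 71.1]), (0.66, [474.4, 296.4, 45.2, 70.9])]
top mean 97.26987196180555 96.82325086805555
switch [(0.64, [528.9, 257.9, 15.3, 19.9])]
board [(0.74, [410.6, 214.4, 55.5, 20.3]), (0.23, [261.2, 346.6, 96.9, 38.9])]
small1 [(0.85, [218.6, 266.5, 34.7, 17.3]), (0.67, [218.8, 243.8, 36.5, 14.4])]
jar [(0.7, [327.6, 314.1, 23.1, 25.6])]
bottle1 [(0.98, [142.2, 309.8, 54.0, 40.4]), (0.8, [287.9, 165.2, 39.0, 54.9])]
0 scene handle box c,wh [196.5 157.4] [18.5 16.4]
0 top handle box c,wh [529.3 257.5] [28.  14.8]
-1.5707963267948966 scene handle box c,wh [196.4 157.5] [15.3 20. ]
-1.5707963267948966 top handle box c,wh [529.3 257.4] [18.9 25.7]
```

The end stop was felt at about 1 N m, and the top view now shows the handle turned. The board, small boards, jar and bottles are all where they should be.

```bash
python3 -c "
from station import *
print(finish_job())"
```

```text
the job is handed in; nothing more can be done
None
```

The board stands on the ledge against the backrest, with an estimated 5 mm gap to the colour standard. The switch is turned to its on stop, though the pictures did not get measurably brighter. The job is handed in at about 22 s, and its verdict was not reported.

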